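Stand up the small lamp stand and ballast it

ROBOT

A 7-joint arm with a two-finger parallel gripper is mounted at the origin on a cart in front of the work surface, level with it; the furniture and walls round the work are solid. World frame = base frame: x ahead of the robot, y to its left, z up, the work surface at z = 0. Lengths are in m, angles in rad, forces in N, time in s.
With the tool pointing down it reaches from about 0.425 to 0.925 m from the base axis. Payload 6.8 kg.
Tool frame: the origin (TCP) lies on the mounting face of the last link; the fingertips stand 173 mm ahead of it and the grasp point (between the pads) lies 155 mm ahead of it; z points along the fingers, y is the line along which they close (so a half turn about z gives the same grasp; the last joint's range is limited). The gripper opens to 85 mm and grips with 20 to 120 N. Pads are 22 mm wide; open, the fingers measure 114 mm over their backs; the gripper's body (76 mm by 85 mm) begins 54 mm behind the grasp point. The pads swing forward as they close: fully open they stand 13 mm farther back than shut.
Start: joints at [1.238, 0.477, 0.022, 1.555, -0.011, 1.109, -0.083], TCP at [0.15, -0.658, 0.405] pointing down, gripper open.
Joint ranges: [-2.96, 2.96], [-0.34, 2.1], [-1.41, 1.46], [0.24, 2.44], [-1.37, 4.51], [0.17, 1.92], [-2.96, 2.96]. Speed limits (rad/s): [2.39, 2.39, 3.14, 3.14, 3.14, 3.14, 3.14].

INTERFACE

Orientations are given as a unit quaternion [w, x, y, z].
In Python, from station import bot gives the robot as it stands. The module is installed in compiled form; this text tells all that it offers.
- The arm moves only by the shell command python3 -m pendant 'ROWS' [FORCE]. ROWS is JSON, a list of rows, each a list of 5 numbers: the finger opening in m, from 0 to 0.0854, then the shift along the tool's x, y, z in m, then the turn about the tool's z in degrees. In form: [[jaw, x, y, z, yaw], ...]. A call has 1 to 12 rows; each row shifts and turns the commanded pose from where the row before left it, along the tool's axes as they then stand; what a row does not reach is not made up. A row lasts 1/12 s, in which the tool goes at most 41.7 mm and 7.16 degrees, less where a joint would pass 70% of its speed; a pose out of reach is approached as far as the arm can. A call with a gripper value outside its range is refused whole. The fingers move at their own pace and stop on an object; FORCE is the grip in N (left out, the last holds). Time passes only in rows, so rows that do not move let the fingers close. It gives the time, the measured TCP pose, the force, the opening and the grip force at its end, in the units of the state.
- bot.get_obs(): the state, without advancing time (a new reading comes with each control period).
- bot.read_camera(name): name is "scene" or "top" or "wrist"; returns (picture, depth): 384x512x3 uint8, blue, green, red; 384x512 float32, m along the optical axis (not along the pixel's ray), 0 where there is no reading.
- bot.camera_model(name): a dict with "intrinsics" (3x3 intrinsics, pixels), "dist_coeffs" ([k1, k2, p1, p2, k3] as OpenCV has them; the pictures are not rectified), "R" (3x3) and "t" (3): a world point X has camera coordinates R X + t. Camera axes: x right, y down, z forward; pixel columns grow to the right and rows downward; lengths in m; the calibration is good to about 2 mm. A picture is of the moment at which its call begins: read the wrist's pose just before it. camera_model takes no time and is no camera call; for the wrist camera it gives the pose at the moment of the call.
- bot.hand_in(): hands the job in; it is judged then, once.
Trained networks look in the newest picture that a camera, given by its name, has taken for a name from the list of things; names that differ only in an ending like _2 or _b are one class to them, and where a whole thing is asked for, a point or a joint stands for the part that bears it (a point fixed in the world has none). Each returns a list of dicts, best first, with "score" (0 to 1); they miss things now and then, are a little off and sometimes report something else, mostly with a low value. They report only what shows in the picture. A call takes as long as a camera call. They do not tell look-alikes from the thing itself.
- bot.boxes_of(name, camera): "at" ([column, row] in pixels, amid what is visible of it).
- bot.trace(name, camera): "mask" (384x512 bool, what is visible of it) and "at" ([column, row] in pixels, amid what is visible of it).
- bot.pinpoint(name, camera): "at" ([column, row] in pixels: a listed point, or the origin of a listed thing).
The state is a dict: "t": time; "q": joint angles; "joint_vel": joint speeds; "joint_torque": joint torques, N m; "eef_pos": TCP position; "tool_rot": TCP orientation; "contact_force": force on the tool from outside, world axes, zero at the start; "torque": the same for the moment, N m; "gripper_width": opening from 0.0 (shut) to 1.0 (fully open); "grasp_force": force on a finger pad.
Only numpy, scipy, OpenCV 4.12 (cv2) and the standard library are available. Lean on these libraries where they do the work, as an engineer would, in place of code of your own. Each camera call takes 0.05 s, during which the arm holds its last target. There are 200 camera calls.

TASK

Take the black clamp stand with the small white lamp out of its sloping rest, stand it upright on the round cork coaster with its foot wholly on the cork, and let go so that it stays standing by itself. Then slide the horseshoe weight sideways all the way onto its stem, slot first, and lower it until it lies flat on the stand's foot. Do not let the stand topple, leave the stand on the coaster and leave the other things where they are.

Things in the scene. Friction and masses are not known exactly. Their poses are not given: they have to be found in the camera images.
- stand_foot (a point): Centre of the underside of the black clamp stand (loose, 0.26 kg, 169 mm tall, centre of mass about 100 mm up); z runs up its stem. Round foot 62 mm across, 12 mm thick; stem 10 mm thick, bare from 12 to 87 mm up; then the heavy clamp head. It starts leaning 37 degrees from vertical in the rest, its x axis level, its -y side underneath.
- stand_head (a point): Middle of the stand's clamp head, which holds a small white lamp on its -y side; 140 mm up the stem from the foot's underside and 6.5 mm to -y; axes as stand_foot. The head spans heights 87 to 169 mm, y -24 to +10 mm (a knob to +22 mm at 107 to 129 mm height) and is 22 mm wide across x: grip it here, fingers closing along x.
- rest: Grey metal rest, fixed, 130 x 64 mm, about 90 mm high; origin at its underside. The stand leans in it with its head towards the rest's -x: the foot sits flat on a sloping seat, the stem lies in an open black fork 59 to 73 mm up the stem, prongs 8 mm deep. Lifting the stand straight up by 60 mm without turning it frees it.
- coaster_top (a point): Round cork coaster, fixed to the table, 100 mm in diameter, 4 mm thick; this point is the centre of its top face.
- ballast_slot (a point): Slotted ballast weight, loose, 0.20 kg: flat steel horseshoe, 14 mm thick, 52 mm wide, its slot 18 mm wide, open towards its +x (prong ends at x = +29 mm), closed by a half circle of 9 mm radius about this point. The point is level with the underside and is where the stem's axis belongs. z is up; the tail and grip fin lie towards -x.
- ballast_fin (a point): Gripping point of the weight's upright orange fin, 60 mm behind the slot point (-x), 34 mm above the underside; axes as ballast_slot. Fin: 10 mm thick across y (grip so), 22 mm long along x, top 47 mm above the underside. The stand's head overhangs the slot when the weight is on the stem, so the gripper must then lean back, away from the stem.
- spool: Bystander: spool of brown thread, 34 mm in diameter, 45 mm tall; origin at the centre of its underside.
- red_tin: Bystander: round red tin, 78 mm in diameter, 30 mm tall; origin at the centre of its underside.
- sticker_roll2: Bystander: small white roll of stickers, 44 mm in diameter, 18 mm tall; origin at the centre of its underside.
Mind the look-alikes: they are no part of the job. Of the things that look like the part that bears ballast_slot, the smaller one is meant. What is shaped like the part that bears stand_foot but blue is not meant.

How it is judged:
On the way:
1. the stand stands upright on the coaster by itself, let go of and still, before the weight is brought to it (angle between stand_foot's own z axis and vertical below 0.08 rad and horizontal distance between stand_foot and coaster_top below 0.02 m and z of stand_foot in the frame of coaster_top below 0.004 m and contact force between the fingers and stand below 0.05 N and linear speed of stand below 0.02 m/s and distance between ballast_slot and stand_foot above 0.07 m), for 0.4 s.
At the end, for the whole second after the job is handed in: The stand is upright (within 4.5 deg) and still, its axis within 20 mm of the coaster's centre; the weight lies flat (within 4.5 deg) on the stand's foot (within 4 mm), stem in the slot (within 15 mm of the slot point); bystanders are within 30 mm of their starts (angle between stand_foot's own z axis and vertical below 0.08 rad and horizontal distance between stand_foot and coaster_top below 0.02 m and z of stand_foot in the frame of coaster_top below 0.004 m and horizontal distance between ballast_slot and stand_foot below 0.015 m and z of ballast_slot in the frame of stand_foot between 0.009 and 0.016 m and angle between the z axis of ballast_slot and the z axis of stand_foot, either way round below 0.08 rad and linear speed of each of stand, ballast below 0.02 m/s and distance of each of spool, red_tin, sticker_roll2 from where it was at the start of the episode below 0.03 m); the robot touches nothing.
It fails at once if the stand topples (angle between stand_foot's own z axis and vertical above 1.2 rad).
It fails at once if a bystander is disturbed (moved more than 30 mm) (distance of any of spool, red_tin, sticker_roll2 from where it was at the start of the episode above 0.03 m).
It also fails if it takes over 72 s, if anything falls off the work surface, if the arm or the gripper's body presses on something with over 40 N, if the wrist force passes 120 N, or if a joint passes its speed limit or range.

## Working session

There is one attempt and no reset: what is moved stays moved. The work goes in short steps, Python scripts to look and compute and a shell command to move; the robot and the scene stay as the last step left them, time stands still between calls to the robot, and variables do not carry over. Pictures are saved under pics/ and viewed, at most 14 in all, crops included, and the job is handed in when it is done.

```bash
mkdir -p pics; cat > h.py <<'E'
import numpy as np, cv2
from station import bot
def ray(cam,px):
    m=bot.camera_model(cam); K=np.array(m["intrinsics"]);d=np.array(m["dist_coeffs"])
    u=cv2.undistortPoints(np.array([[px]],float),K,d)[0,0]
    R=np.array(m["R"]);t=np.array(m["t"]).ravel()
    return -R.T@t, R.T@np.array([u[0],u[1],1.0])
def at_z(cam,px,z):
    o,r=ray(cam,px); return o+r*(z-o[2])/r[2]
def at_depth(cam,px,D,w=2):
    c,r_=int(round(px[0])),int(round(px[1])); p=D[max(0,r_-w):r_+w+1,max(0,c-w):c+w+1]; p=p[p>0]
    if len(p)==0: return None
    o,r=ray(cam,px); return o+r*np.median(p)
def proj(cam,X):
    m=bot.camera_model(cam);R=np.array(m["R"]);t=np.array(m["t"]).ravel()
    return cv2.projectPoints(np.array(X,float).reshape(-1,1,3),cv2.Rodrigues(R)[0],t,np.array(m["intrinsics"]),np.array(m["dist_coeffs"]))[0].reshape(-1,2)
def cloud(cam,D,mask):
    m=bot.camera_model(cam);R=np.array(m["R"]);t=np.array(m["t"]).ravel()
    v,u=np.nonzero(mask&(D>0)); 
    q=cv2.undistortPoints(np.stack([u,v],1).astype(float).reshape(-1,1,2),np.array(m["intrinsics"]),np.array(m["dist_coeffs"]))[:,0]
    z=D[v,u][:,None]; return (np.hstack([q*z,z])-t)@R
E
python3 - <<'E'
from h import *
np.set_printoptions(precision=3,suppress=True)
o=bot.get_obs();print(o["t"],o["eef_pos"],o["tool_rot"])
ims=[]
for c in ("scene","top"):
    I,D=bot.read_camera(c);ims.append(I)
    for n in ("stand_foot","stand_head","rest","coaster_top","ballast_slot","ballast_fin","spool","red_tin","sticker_roll2"):
        for d in bot.pinpoint(n,c):
            if d["score"]>.2: print(c,n,round(d["score"],2),np.round(d["at"]),at_depth(c,d["at"],D))
cv2.imwrite("pics/a.png",ims[0]);cv2.imwrite("pics/b.png",ims[1])
E
```

```text
0.0 [ 0.15  -0.658  0.404] [-0.001  0.994  0.112 -0.   ]
scene stand_foot 0.57 [311. 264.] [0.368 0.101 0.045]
scene stand_head 0.94 [293. 320.] [0.336 0.241 0.033]
scene stand_head 0.56 [217. 223.] [0.521 0.21  0.146]
scene stand_head 0.49 [225. 195.] [ 0.72  -0.078  0.019]
scene rest 0.85 [207. 286.] [0.525 0.243 0.013]
scene coaster_top 0.65 [254. 236.] [0.548 0.031 0.003]
scene ballast_slot 0.76 [308. 214.] [ 0.479 -0.124  0.014]
scene ballast_slot 0.59 [289. 180.] [ 0.618 -0.283  0.016]
scene ballast_fin 0.75 [316. 194.] [ 0.519 -0.267  0.001]
scene ballast_fin 0.65 [272. 172.] [ 0.651 -0.227  0.055]
scene spool 0.64 [178. 234.] [0.712 0.13  0.003]
scene red_tin 0.62 [223. 191.] [ 0.73  -0.08   0.028]
scene red_tin 0.39 [207. 290.] [0.524 0.246 0.007]
scene sticker_roll2 0.6 [221. 224.] [0.517 0.204 0.143]
scene sticker_roll2 0.53 [314. 259.] [0.363 0.097 0.059]
top stand_foot 0.77 [231. 256.] [0.373 0.095 0.061]
top stand_foot 0.72 [172. 208.] [0.528 0.284 0.044]
top stand_head 0.9 [195. 206.] [0.516 0.192 0.166]
top stand_head 0.53 [193. 266.] [0.34  0.216 0.039]
top coaster_top 0.84 [250. 202.] [0.548 0.033 0.006]
top ballast_slot 0.65 [351. 178.] [ 0.621 -0.305  0.013]
top ballast_fin 0.64 [333. 168.] [ 0.647 -0.236  0.061]
top ballast_fin 0.6 [325. 222.] [ 0.478 -0.215  0.004]
top spool 0.54 [229. 147.] [0.737 0.103 0.006]
top red_tin 0.61 [294. 146.] [ 0.73  -0.116  0.03 ]
top sticker_roll2 0.53 [255. 246.] [0.401 0.018 0.001]
```

View pics/a.png

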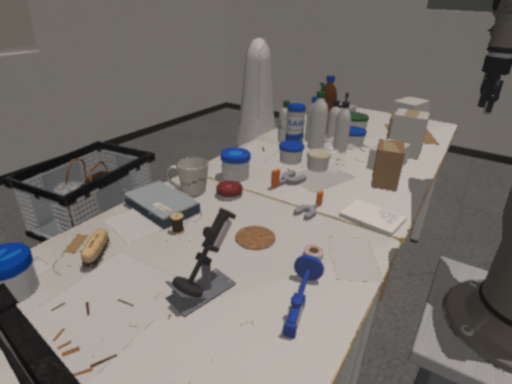

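View pics/b.png

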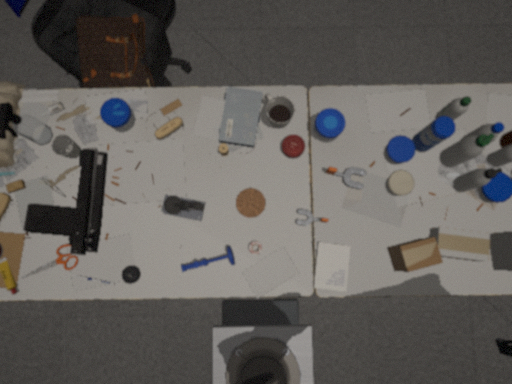

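The scene picture shows the black stand leaning in its grey rest, with its foot near (187,287) and head near (225,215). The blue stand at (310,265)–(293,320) is the look-alike. There are two horseshoes: one at scene (305,210) / top (305,217), and one at scene (290,178) / top (351,178). Next I'll check sizes, poses and path clearance.

```bash
python3 - <<'E'
from h import *
np.set_printoptions(precision=3,suppress=True)
I,D=bot.read_camera("top");full=np.ones(D.shape,bool)
P=cloud("top",D,full)
print("n",len(P))
# path corridor
a=np.array([.15,-.658]);b=np.array([.45,-.15]);d=(b-a)/np.linalg.norm(b-a)
s=(P[:,:2]-a)@d; l=np.abs((P[:,:2]-a)@np.array([-d[1],d[0]]))
m=(s>0.15)&(s<.7)&(l<.12)&(P[:,2]<.35);print("max z corridor",np.sort(P[m,2])[-5:])
def reg(x0,x1,y0,y1,z0):
    m=(P[:,0]>x0)&(P[:,0]<x1)&(P[:,1]>y0)&(P[:,1]<y1)&(P[:,2]>z0);return P[m]
for nm,r in {"w1":(.43,.55,-.28,-.08,.008),"w2":(.56,.7,-.36,-.2,.008)}.items():
    Q=reg(*r);c=Q[:,:2].mean(0);w,V=np.linalg.eigh(np.cov(Q[:,:2].T));u=(Q[:,:2]-c)@V
    print(nm,len(Q),c,np.ptp(u,axis=0),"fin",Q[Q[:,2]>.03].mean(0),"ax",V[:,1])
Q=reg(.42,.63,.1,.36,.02);print("stand",len(Q));o=np.argsort(-Q[:,2]);print(Q[o[:6]],Q[o[-3:]])
cv2.imwrite("pics/c.png",np.hstack([cv2.resize(I[165:245,285:375],None,fx=4.5,fy=5),cv2.resize(I[180:230,150:215],None,fx=6,fy=8)]))
E
```

```text
n 195867
max z corridor [0.138 0.138 0.138 0.139 0.141]
w1 260 [ 0.493 -0.159] [0.12  0.198] fin [ 0.484 -0.205  0.047] ax [0.117 0.993]
w2 449 [ 0.629 -0.295] [0.154 0.167] fin [ 0.644 -0.233  0.057] ax [0.236 0.972]
stand 513
[[0.514 0.189 0.171]
 [0.511 0.189 0.17 ]
 [0.529 0.189 0.169]
 [0.526 0.189 0.169]
 [0.523 0.189 0.169]
 [0.512 0.192 0.168]] [[0.523 0.266 0.024]
 [0.526 0.266 0.024]
 [0.523 0.237 0.021]]
```

View pics/c.png

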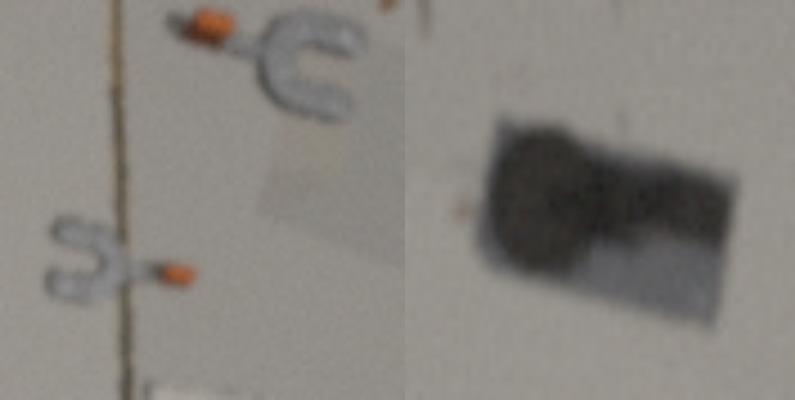

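The crop at the left shows the smaller horseshoe, slot open to the left (+y), at top (305,217). The larger look-alike is at top (351,178). At the right, the black stand lies in the rest, foot to the left and head to the right. I'm taking the small horseshoe and the black stand.

```bash
python3 -m pendant '[[0.0854,0,0,0,-6.6],[0.0854,0,0,0,-6.6],[0.0854,0,0,0,-6.6],[0.0854,0,0,0,-6.6],[0.0854,0,0,0,-6.6],[0.0854,0,0,0,-6.6],[0.0854,0,0,0,-6.6],[0.0854,0,0,0,-6.6],[0.0854,0,0,0,-6.6],[0.0854,0,0,0,-6.6]]' 20
python3 -m pendant '[[0.0854,0.0362,0.0148,0,0],[0.0854,0.0362,0.0148,0,0],[0.0854,0.0362,0.0148,0,0],[0.0854,0.0362,0.0148,0,0],[0.0854,0.0362,0.0148,0,0],[0.0854,0.0362,0.0148,0,0],[0.0854,0.0362,0.0148,0,0]]'
python3 -m pendant '[[0.0854,0.0362,0.0148,0,0],[0.0854,0.0362,0.0148,0,0],[0.0854,0.0362,0.0148,0,0],[0.0854,0.0362,0.0148,0,0],[0.0854,0.0362,0.0148,0,0],[0.0854,0.0362,0.0148,0,0],[0.0854,0.0362,0.0148,0,0]]'
python3 -m pendant '[[0.0854,0.0373,-0.0047,0,0],[0.0854,0.0373,-0.0047,0,0],[0.0854,0.0373,-0.0047,0,0],[0.0854,0.0373,-0.0047,0,0],[0.0854,0.0373,-0.0047,0,0],[0.0854,0.0373,-0.0047,0,0],[0.0854,0.0373,-0.0047,0,0],[0.0854,0.0373,-0.0047,0,0],[0.0854,0,0,0,0]]'
python3 - <<'E'
from h import *
np.set_printoptions(precision=3,suppress=True)
o=bot.get_obs();print(o["t"],o["eef_pos"],o["tool_rot"],o["q"])
I,D=bot.read_camera("wrist");m=bot.camera_model("wrist");print("cam pos",-np.array(m["R"]).T@np.array(m["t"]).ravel())
cv2.imwrite("pics/d.png",I)
for n in ("stand_foot","stand_head","rest","coaster_top"):
    for d in bot.pinpoint(n,"wrist"):
        if d["score"]>.2: print(n,round(d["score"],2),np.round(d["at"]),at_depth("wrist",d["at"],D))
E
```

```text
t: 1.88
eef_pos: [0.1504, -0.6581, 0.4047]
tool_rot: [0.0, 0.771, 0.637, -0.0]
contact_force: [0.6, -0.2, 0.2]
gripper_width: 1.001
grasp_force: 0.0
t: 2.47
eef_pos: [0.3016, -0.4277, 0.4049]
tool_rot: [0.0, 0.772, 0.635, -0.0]
contact_force: [1.9, -0.7, 0.9]
gripper_width: 0.996
grasp_force: 0.0
t: 3.05
eef_pos: [0.4522, -0.199, 0.4051]
tool_rot: [0.001, 0.772, 0.635, 0.0]
contact_force: [1.1, -0.1, 0.1]
gripper_width: 1.0
grasp_force: 0.0
t: 3.8
eef_pos: [0.4716, 0.107, 0.4058]
tool_rot: [-0.001, 0.769, 0.639, 0.002]
contact_force: [0.4, 0.4, 1.2]
gripper_width: 1.001
grasp_force: 0.0
3.8 [0.472 0.107 0.406] [-0.001  0.769  0.639  0.002] [ 0.291  0.232 -0.73   1.961  0.179  1.009 -0.704]
cam pos [0.486 0.181 0.375]
stand_foot 0.91 [177. 188.] [0.386 0.095 0.059]
stand_head 0.79 [307.  58.] [0.518 0.185 0.161]
stand_head 0.74 [122.  71.] [0.353 0.216 0.025]
rest 0.75 [292.  23.] [0.52  0.214 0.1  ]
coaster_top 0.94 [333. 206.] [0.548 0.02  0.003]
```

View pics/d.png

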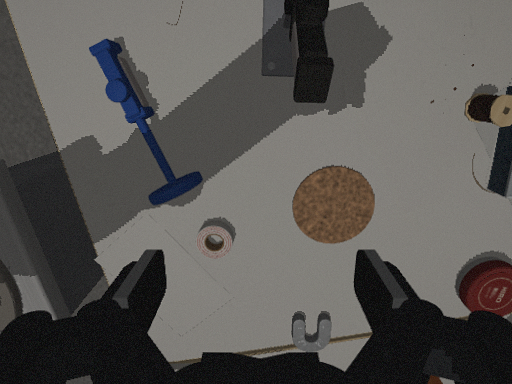

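The wrist picture shows the black head at (312,75), the rest at (278,50), the coaster at (333,204), and the blue look-alike at (145,120). I'll move further on to see the whole stand.

```bash
python3 -m pendant '[[0.0854,0.036,0.002,0,0],[0.0854,0.036,0.002,0,0],[0.0854,0.036,0.002,0,0],[0.0854,0.036,0.002,0,0],[0.0854,0,0,0,0],[0.0854,0,0,0,0]]'
python3 - <<'E'
from h import *
np.set_printoptions(precision=3,suppress=True)
o=bot.get_obs();print(o["t"],o["eef_pos"],o["tool_rot"])
I,D=bot.read_camera("wrist")
cv2.imwrite("pics/e.png",I);np.save("e_D.npy",D)
for n in ("stand_foot","stand_head","rest"):
    for d in bot.pinpoint(n,"wrist"):
        if d["score"]>.2: print(n,round(d["score"],2),np.round(d["at"]),at_depth("wrist",d["at"],D))
for d in bot.trace("stand_head","wrist"):
    if d["score"]<.3: continue
    Q=cloud("wrist",D,d["mask"]);print("trace",round(d["score"],2),np.round(d["at"]),len(Q),np.median(Q,0))
    for z0 in np.arange(.03,.19,.02):
        S=Q[(Q[:,2]>z0)&(Q[:,2]<z0+.02)]
        if len(S)>20:print(z0,len(S),np.percentile(S,2,axis=0)[:2],np.percentile(S,98,axis=0)[:2])
E
```

```text
t: 4.55
eef_pos: [0.508, 0.2398, 0.4044]
tool_rot: [-0.0, 0.772, 0.636, -0.0]
contact_force: [-0.4, -1.6, 0.5]
gripper_width: 1.004
grasp_force: 0.0
4.55 [0.508 0.24  0.404] [-0.     0.772  0.636 -0.   ]
stand_foot 0.72 [284. 113.] [0.542 0.282 0.044]
stand_foot 0.59 [179. 297.] [0.387 0.103 0.054]
stand_head 0.84 [287. 240.] [0.522 0.201 0.154]
stand_head 0.59 [126. 198.] [0.352 0.222 0.027]
rest 0.7 [277. 150.] [0.529 0.24  0.008]
trace 0.89 [140. 226.] 3262 [0.359 0.192 0.033]
0.03 1699 [0.335 0.097] [0.404 0.247]
0.05 422 [0.361 0.089] [0.399 0.104]
trace 0.79 [286. 172.] 5629 [0.53  0.236 0.096]
0.03 1485 [0.513 0.261] [0.569 0.3  ]
0.05 780 [0.526 0.257] [0.564 0.303]
0.07 224 [0.529 0.24 ] [0.54  0.257]
0.09000000000000001 330 [0.516 0.206] [0.541 0.241]
0.11000000000000001 222 [0.514 0.199] [0.538 0.234]
0.13 1214 [0.512 0.188] [0.539 0.233]
0.15000000000000002 1133 [0.51  0.168] [0.531 0.203]
```

View pics/e.png

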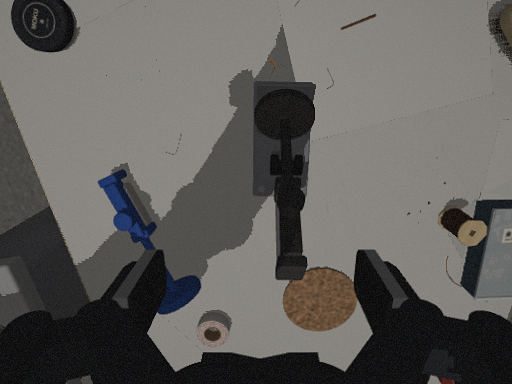

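```bash
cat >> h.py <<'E'
from scipy.optimize import least_squares
def fit(Q,p0,fixlean=True):
    # p: x,y,z of foot, phi = direction of lean (world angle of d)
    def sdcyl(S,r,a,b):
        return np.maximum(np.hypot(S[:,0],S[:,1])-r,np.maximum(a-S[:,2],S[:,2]-b))
    def sdbox(S,lo,hi):
        lo=np.array(lo);hi=np.array(hi);q=np.abs(S-(lo+hi)/2)-(hi-lo)/2
        return np.linalg.norm(np.maximum(q,0),axis=1)+np.minimum(q.max(1),0)
    def axes(p):
        l=p[4];d=np.array([np.cos(p[3]),np.sin(p[3]),0]);up=np.array([0,0,1.])
        z=np.sin(l)*d+np.cos(l)*up; y=-np.cos(l)*d+np.sin(l)*up
        return np.stack([np.cross(y,z),y,z],1)
    def f(p):
        S=(Q-p[:3])@axes(p)
        return np.minimum.reduce([sdcyl(S,.031,0,.012),sdcyl(S,.005,.012,.087),sdbox(S,[-.011,-.024,.087],[.011,.010,.169]),sdbox(S,[-.006,.010,.107],[.006,.022,.129])])
    r=least_squares(f,p0,loss="soft_l1",f_scale=.003)
    return r.x,np.median(np.abs(f(r.x))),axes(r.x)
E
python3 - <<'E'
from h import *
np.set_printoptions(precision=4,suppress=True)
D=np.load("e_D.npy");bot.read_camera("wrist")
ts=[d for d in bot.trace("stand_head","wrist")]
Q=[cloud("wrist",D,cv2.erode(d["mask"].astype(np.uint8),np.ones((3,3)))>0) for d in ts]
Q=[q for q in Q if np.median(q[:,0])>.45][0]
Q=Q[Q[:,2]>.025]
p,e,A=fit(Q,[.54,.28,.04,np.deg2rad(-101),.646])
print(p,np.rad2deg(p[3:]),e);print(A)
for h in (.140,.150): print(h,p[:3]+A@[0,-.0065,h])
print("com",p[:3]+A@[0,-.004,.1])
E
```

```text
[ 0.5399  0.2763  0.0377 -1.7528  0.6575] [-100.4304   37.6746] 0.0012402596668254814
[[ 0.9835  0.1433 -0.1106]
 [-0.181   0.7784 -0.6011]
 [ 0.      0.6112  0.7915]]
0.14 [0.5235 0.1871 0.1445]
0.15 [0.5224 0.1811 0.1524]
com [0.5282 0.2131 0.1144]
```

```bash
python3 -m pendant '[[0.0854,-0.026,0.0127,0,0],[0.0854,-0.026,0.0127,0,0],[0.0854,0,0,0.024,0],[0.0854,0,0,0.024,0],[0.0854,0,0,0.024,0],[0.0854,0,0,0.024,0],[0.0854,0,0,0,0],[0.0854,0,0,0,0]]' 20
python3 -m pendant '[[0.05,0,0,0,0],[0.03,0,0,0,0],[0.025,0,0,0,0],[0.022,0,0,0,0],[0.02,0,0,0,0],[0.018,0,0,0,0],[0.016,0,0,0,0],[0.016,0,0,0,0],[0.016,0,0,0,0]]' 20
python3 - <<'E'
from h import *
o=bot.get_obs();print(o["grasp_force"],o["gripper_width"]*85.4,np.round(o["eef_pos"],4))
E
```

```text
t: 5.57
eef_pos: [0.5225, 0.1825, 0.3082]
tool_rot: [-0.0, 0.772, 0.635, -0.001]
contact_force: [-0.4, 0.7, -0.0]
gripper_width: 1.002
grasp_force: 0.0
t: 6.32
eef_pos: [0.5228, 0.1832, 0.3092]
tool_rot: [0.0, 0.772, 0.635, 0.0]
contact_force: [-1.7, -1.7, 6.2]
gripper_width: 0.253
grasp_force: 26.8
26.841061413288116 21.56537331503668 [0.5228 0.1832 0.3092]
```

```bash
python3 -m pendant '[[0.016,0,0,-0.01,0],[0.016,0,0,-0.015,0],[0.016,0,0,-0.015,0],[0.016,0,0,-0.015,0],[0.016,0,0,-0.015,0],[0.016,0,0,-0.015,0],[0.016,0,0,0,0],[0.016,0,0,0,0]]'
cat > look.py <<'E'
from h import *
import sys
np.set_printoptions(precision=4,suppress=True)
o=bot.get_obs();print(o["t"],o["eef_pos"],o["contact_force"],o["grasp_force"],o["gripper_width"]*85.4)
g=np.array(o["eef_pos"])-[0,0,.155]
lean0=float(sys.argv[1]);phi0=np.deg2rad(float(sys.argv[2])); h=.148
I,D=bot.read_camera("scene")
P=cloud("scene",D,np.ones(D.shape,bool))
d=np.array([np.cos(phi0),np.sin(phi0),0]);l=np.deg2rad(lean0)
zax=np.sin(l)*d+np.array([0,0,np.cos(l)])
foot=g-zax*h if len(sys.argv)<4 else np.array(eval(sys.argv[3]))
# points near the lower stand (below fingers)
s=(P-foot)@zax; rr=np.linalg.norm(P-foot-s[:,None]*zax,axis=1)
lim=.095 if len(sys.argv)<4 else .18
Q=P[(s>-.02)&(s<lim)&(rr<.05)&(P[:,2]>.012)]
p,e,A=fit(Q,[*foot,phi0,l])
print(len(Q),"foot",p[:3],"phi,lean deg",np.rad2deg(p[3:]),"err",e,"lowest z",p[2]-.031*np.sin(abs(p[4])))
x,y=proj("scene",[foot+.08*zax])[0].astype(int)
cv2.imwrite("pics/last.png",cv2.resize(I[max(0,y-60):y+60,max(0,x-75):x+75],None,fx=5,fy=5))
E
python3 look.py 37 -100.4
```

```text
t: 6.98
eef_pos: [0.5227, 0.1832, 0.3941]
tool_rot: [0.0, 0.772, 0.635, 0.001]
contact_force: [-0.8, 0.3, -2.7]
gripper_width: 0.258
grasp_force: 25.7
6.9833 [0.5227 0.1832 0.3941] [-0.8405  0.2564 -2.686 ] 25.662353932857513 22.041074916443996
888 foot [0.5405 0.2829 0.1131] phi,lean deg [-99.7495  36.6551] err 0.000784075993152349 lowest z 0.09463935962624313
```

View pics/last.png

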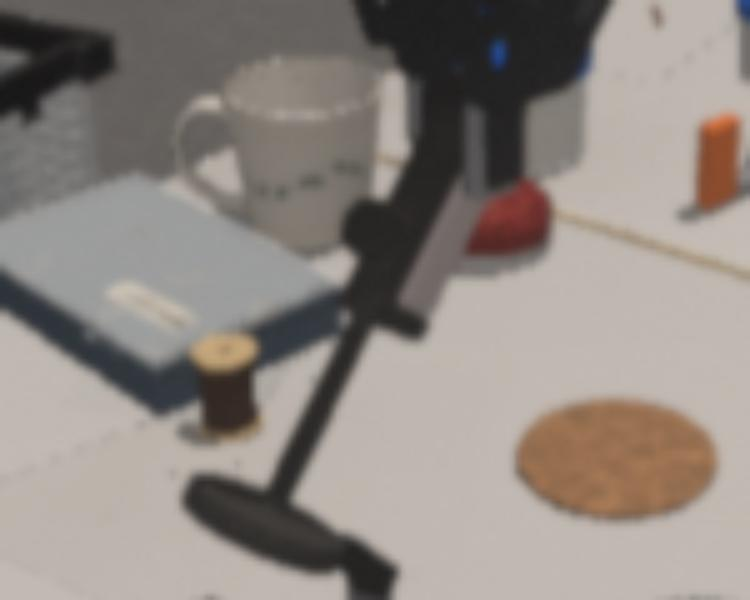

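The stand is held rigidly at a 36.7° lean, with no pivoting at this grip. I'll carry it over the coaster, then test whether a wider jaw command reduces the grip force so it can swing upright.

```bash
python3 - <<'E'
from h import *
np.set_printoptions(precision=4,suppress=True)
for c in ("top","wrist","scene"):
    I,D=bot.read_camera(c)
    m=(I[...,2].astype(int)-I[...,0]>50)&(D>0)
    P=cloud(c,D,m);P=P[(abs(P[:,0]-.548)<.08)&(abs(P[:,1]-.025)<.08)&(P[:,2]<.02)]
    if len(P): print(c,len(P),(P.min(0)+P.max(0))/2,np.ptp(P,0))
E
for j in 1; do python3 -m pendant '[[0.019,0,0,0,0],[0.019,0,0,0,0]]'; python3 -m pendant '[[0.0205,0,0,0,0],[0.0205,0,0,0,0]]'; done
```

```text
top 565 [0.5481 0.033  0.005 ] [0.0882 0.0868 0.0173]
wrist 829 [0.5558 0.0382 0.0039] [0.0826 0.0842 0.0045]
scene 692 [0.5453 0.0319 0.0048] [0.0946 0.0955 0.0059]
t: 7.35
eef_pos: [0.5226, 0.1831, 0.3931]
tool_rot: [-0.0, 0.772, 0.635, -0.001]
contact_force: [-0.9, 0.2, -2.6]
gripper_width: 0.253
grasp_force: 25.7
t: 7.52
eef_pos: [0.5227, 0.1832, 0.3935]
tool_rot: [-0.0, 0.772, 0.635, -0.0]
contact_force: [0.3, 0.2, -1.7]
gripper_width: 0.254
grasp_force: 25.7
```

```bash
python3 -m pendant '[[0.0205,0,0,-0.02,0],[0.0205,-0.0285,0.0105,0,0],[0.0205,-0.0285,0.0105,0,0],[0.0205,-0.0285,0.0105,0,0],[0.0205,-0.0285,0.0105,0,0],[0.0205,-0.0285,0.0105,0,0],[0.0205,0,0,0.03,0],[0.0205,0,0,0.03,0],[0.0205,0,0,0.03,0],[0.0205,0,0,0,0]]'
python3 -m pendant '[[0.0213,0,0,0,0],[0.0213,0,0,0,0]]'
python3 -m pendant '[[0.0216,0,0,0,0],[0.0216,0,0,0,0]]'
python3 look.py 37 -100.4
```

```text
t: 8.35
eef_pos: [0.5445, 0.032, 0.3185]
tool_rot: [-0.003, 0.772, 0.635, -0.004]
contact_force: [0.4, -1.2, -2.7]
gripper_width: 0.252
grasp_force: 25.6
t: 8.52
eef_pos: [0.5475, 0.0338, 0.3252]
tool_rot: [0.0, 0.772, 0.635, 0.001]
contact_force: [0.2, 0.3, -2.0]
gripper_width: 0.255
grasp_force: 25.6
t: 8.68
eef_pos: [0.5475, 0.0336, 0.3257]
tool_rot: [0.001, 0.772, 0.635, 0.001]
contact_force: [0.1, 0.4, -2.5]
gripper_width: 0.258
grasp_force: 19.5
8.6833 [0.5475 0.0336 0.3257] [ 0.1136  0.3682 -2.5305] 19.455100893974304 21.999981914504275
508 foot [0.567  0.1344 0.046 ] phi,lean deg [-100.9845   38.0438] err 0.0007279773442755259 lowest z 0.026924896491961902
```

The force does fall, so I'll ease the jaw in small steps.

```bash
python3 -m pendant '[[0.0217,0,0,0,0],[0.0217,0,0,0,0]]'
python3 -m pendant '[[0.0218,0,0,0,0],[0.0218,0,0,0,0]]' | tail -2
python3 look.py 37 -100.4
```

```text
t: 8.9
eef_pos: [0.5469, 0.0333, 0.3244]
tool_rot: [0.0, 0.772, 0.635, 0.0]
contact_force: [-0.0, -0.0, -1.3]
gripper_width: 0.256
grasp_force: 14.5
gripper_width: 0.253
grasp_force: 9.6
9.0667 [0.5467 0.0332 0.3238] [-0.195  -0.056  -2.6195] 9.619319289922714 21.61525603891593
506 foot [0.5655 0.1338 0.0439] phi,lean deg [-100.8062   37.8739] err 0.0006551209784963086 lowest z 0.024878915765405067
```

```bash
python3 -m pendant '[[0.02185,0,0,0,0],[0.02185,0,0,0,0],[0.02185,0,0,0,0]]'|tail -1
python3 look.py 37 -100.4
python3 -m pendant '[[0.02188,0,0,0,0],[0.02188,0,0,0,0],[0.02188,0,0,0,0]]'|tail -1
python3 look.py 37 -100.4
```

```text
grasp_force: 7.1
9.3667 [0.5467 0.0332 0.3236] [-0.5389 -0.437  -2.5789] 7.147075831890106 21.55403927279966
507 foot [0.5655 0.1336 0.0439] phi,lean deg [-100.8294   37.7763] err 0.0006197059765233187 lowest z 0.024864266117300526
grasp_force: 5.2
9.6667 [0.5468 0.0332 0.3237] [ 0.7427 -0.3236 -2.8344] 5.172138512134552 21.718585271420675
541 foot [0.5596 0.1045 0.0233] phi,lean deg [-100.767    24.8102] err 0.0006199155368793851 lowest z 0.01034062213440901
```

It's pivoting: the lean is down to 24.8°. I'll let it keep going.

```bash
python3 -m pendant '[[0.02188,0,0,0,0],[0.02188,0,0,0,0],[0.02188,0,0,0,0]]'|tail -1
python3 look.py 20 -100.4
python3 -m pendant '[[0.0219,0,0,0,0],[0.0219,0,0,0,0],[0.0219,0,0,0,0],[0.0219,0,0,0,0]]'|tail -1
python3 look.py 12 -100.4
```

```text
grasp_force: 5.0
9.9667 [0.5468 0.0332 0.3237] [-0.502  -0.2166 -1.4792] 4.991253465414047 22.015397745334674
563 foot [0.5555 0.082  0.0133] phi,lean deg [-100.7663   15.854 ] err 0.0006152165649499965 lowest z 0.004795938603929592
grasp_force: 4.2
10.35 [0.5468 0.0332 0.3237] [-0.9418 -0.8209 -1.6339] 4.182900935411453 22.207368340604393
549 foot [0.552  0.0847 0.0241] phi,lean deg [-95.5785  14.1978] err 0.002072693015444642 lowest z 0.016532893717083007
```

The lower rim has now met the cork at about 16° lean. I'll firm up the grip, lift a little, and re-measure.

```bash
python3 -m pendant '[[0.0214,0,0,0,0],[0.0212,0,0,0,0],[0.021,0,0,-0.006,0],[0.021,0,0,-0.006,0],[0.021,0,0,0,0],[0.021,0,0,0,0]]'
sed -i 's/h=.148/h=float(sys.argv[3])/; s/len(sys.argv)<4/len(sys.argv)<5/g; s/eval(sys.argv\[3\])/eval(sys.argv[4])/' look.py
python3 look.py 14 -100.6 .162
```

```text
t: 10.9
eef_pos: [0.547, 0.0333, 0.3364]
tool_rot: [0.0, 0.772, 0.635, 0.001]
contact_force: [0.4, -0.9, -2.2]
gripper_width: 0.256
grasp_force: 20.0
10.9 [0.547  0.0333 0.3364] [ 0.42   -0.8563 -2.2106] 19.950487911701202 21.846092353076205
479 foot [0.5561 0.0823 0.0258] phi,lean deg [-102.2872   15.9174] err 0.000502371400465094 lowest z 0.017296267417933872
```

View pics/last.png

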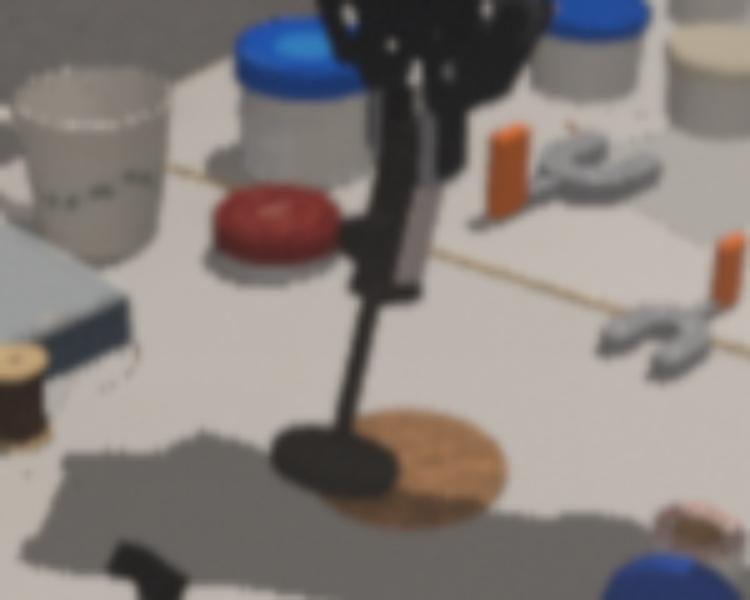

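Lean is 15.9°, with the foot 13 mm above the cork. I'll yaw the stand 90° so the weight can later come in from the clear −y side. Then I'll shift so that rotating about the low rim ends centred.

```bash
python3 -m pendant '[[0.021,0,0,0,7],[0.021,0,0,0,7],[0.021,0,0,0,7],[0.021,0,0,0,7],[0.021,0,0,0,7],[0.021,0,0,0,7],[0.021,0,0,0,7],[0.021,0,0,0,7],[0.021,0,0,0,7],[0.021,0,0,0,7],[0.021,0,0,0,7],[0.021,0,0,0,7]]'
python3 -m pendant '[[0.021,0,0,0,6],[0.021,-0.017,0,0,0],[0.021,-0.017,0,0,0],[0.021,-0.017,0,0,0],[0.021,0,0,0,0],[0.021,0,0,0,0]]'
python3 look.py 15.9 169 .163
python3 -c "
from station import bot;print(bot.get_obs()['q'])"
```

```text
t: 11.95
eef_pos: [0.5466, 0.0333, 0.3355]
tool_rot: [-0.0, 0.999, -0.048, -0.0]
contact_force: [-0.2, 0.2, -2.2]
gripper_width: 0.253
grasp_force: 19.9
t: 12.45
eef_pos: [0.4961, 0.0433, 0.3357]
tool_rot: [0.0, 0.995, -0.096, -0.0]
contact_force: [0.6, -0.2, -2.3]
gripper_width: 0.255
grasp_force: 20.0
12.45 [0.4961 0.0433 0.3357] [ 0.627  -0.168  -2.2632] 19.950067698955536 21.74045780655195
504 foot [0.5438 0.0324 0.024 ] phi,lean deg [167.9931  15.2069] err 0.000818880334496376 lowest z 0.015890134176316018
[ 0.07528905  0.2946325  -0.33714021  2.02013801  0.12892493  0.84600294
 -2.09863394]
```

```bash
python3 -m pendant '[[0.021,0,0,0.005,0],[0.021,0,0,0.005,0],[0.021,0,0,0.002,0],[0.021,0,0,0,0],[0.021,0,0,0,0]]'
python3 -m pendant '[[0.0217,0,0,0,0],[0.0217,0.006,0,0,0],[0.0217,0.006,0,0,0],[0.0217,0.006,0,0,0],[0.0217,0,0,0,0],[0.0217,0,0,0,0]]'
python3 look.py 10 168.5 .163
```

```text
t: 12.92
eef_pos: [0.4971, 0.043, 0.3236]
tool_rot: [-0.0, 0.995, -0.097, 0.0]
contact_force: [-0.1, -0.0, 0.5]
gripper_width: 0.253
grasp_force: 20.4
t: 13.42
eef_pos: [0.5153, 0.0395, 0.3243]
tool_rot: [-0.0, 0.995, -0.097, 0.001]
contact_force: [0.8, -0.7, 4.2]
gripper_width: 0.254
grasp_force: 13.9
13.4167 [0.5153 0.0395 0.3243] [ 0.7934 -0.6501  4.2386] 13.8752943277359 21.707879434479853
463 foot [0.5463 0.0319 0.0094] phi,lean deg [167.7473   9.5189] err 0.0006917800474598081 lowest z 0.004267426842933678
```

Working exactly as planned: the lean is now 9.5° with the foot near the coaster centre. I'll continue the arc.

```bash
python3 -m pendant '[[0.0217,0.006,0,0,0],[0.0217,0.006,0,0,0],[0.0217,0.006,0,0,0],[0.0217,0.005,0,0,0],[0.0217,0,0,0,0],[0.0217,0,0,0,0]]'
python3 look.py 2 168.5 .163
```

```text
t: 13.97
eef_pos: [0.5371, 0.035, 0.3232]
tool_rot: [0.0, 0.995, -0.097, -0.0]
contact_force: [0.2, 0.4, -2.5]
gripper_width: 0.256
grasp_force: 13.0
13.9667 [0.5371 0.035  0.3232] [ 0.1587  0.3808 -2.4879] 12.955859452486038 21.872399159607713
429 foot [0.5471 0.0321 0.0059] phi,lean deg [167.1729   2.2889] err 0.0006099357070233971 lowest z 0.0046988893311534045
```

```bash
python3 -m pendant '[[0.0217,0.004,0,0.001,0],[0.0217,0.003,0,0.001,0],[0.0217,0,0,0.001,0],[0.0217,0,0,0,0],[0.0217,0,0,0,0]]'
python3 look.py 0.5 168.5 .163
```

```text
t: 14.43
eef_pos: [0.5446, 0.034, 0.3225]
tool_rot: [-0.0, 0.995, -0.097, 0.001]
contact_force: [-3.7, -1.2, 12.7]
gripper_width: 0.247
grasp_force: 15.0
14.4333 [0.5446 0.034  0.3225] [-3.7065 -1.2254 12.7318] 14.9600288271904 21.058275370239883
423 foot [0.5465 0.0323 0.0052] phi,lean deg [170.3254  -0.8564] err 0.0006375235446151942 lowest z 0.004715910309064296
```

```bash
python3 -m pendant '[[0.0217,-0.0005,0,-0.001,0],[0.0218,0,0,0,0],[0.0219,0,0,0,0],[0.022,0,0,0,0],[0.0225,0,0,0,0],[0.024,0,0,0,0],[0.03,0,0,0,0],[0.045,0,0,0,0],[0.06,0,0,0,0],[0.0854,0,0,0,0],[0.0854,0,0,0,0],[0.0854,0,0,0,0]]'
python3 -m pendant '[[0.0854,0,0,-0.02,0],[0.0854,0,0,-0.03,0],[0.0854,0,0,-0.03,0],[0.0854,0,0,-0.03,0],[0.0854,0,0,0,0],[0.0854,0,0,0,0],[0.0854,0,0,0,0],[0.0854,0,0,0,0]]'
python3 look.py 0.5 168.5 .163 '[.5465,.0323,.005]'
```

```text
t: 15.48
eef_pos: [0.5433, 0.0339, 0.3217]
tool_rot: [0.0, 0.995, -0.097, 0.0]
contact_force: [-0.0, -0.6, 0.4]
gripper_width: 0.997
grasp_force: 0.0
t: 16.15
eef_pos: [0.5429, 0.0337, 0.4304]
tool_rot: [0.0, 0.995, -0.097, -0.001]
contact_force: [0.5, -0.0, 0.5]
gripper_width: 1.004
grasp_force: 0.0
16.15 [0.5429 0.0337 0.4304] [ 0.5429 -0.036   0.504 ] 0.0 85.74397960160424
932 foot [0.5455 0.0314 0.0044] phi,lean deg [169.2514  -0.2344] err 0.0008751965889331262 lowest z 0.004275597923922379
```

The stand is upright and still at (0.5455, 0.031), about 2 mm from the coaster centre, and let go. Now I'll go to the weight. The wrist camera must end up on the side away from the stem, so I'll check joint 7 while turning.

```bash
python3 -m pendant '[[0.0854,0,0.038,0,0],[0.0854,0,0.038,0,0],[0.0854,0,0.038,0,0],[0.0854,0,0.038,0,0],[0.0854,0,0.038,0,0],[0.0854,0,0.038,0,0],[0.0854,0,0,0,0]]'
python3 -c "
from station import bot;print(bot.get_obs()['q'])"
python3 -m pendant '[[0.0854,0,0,0,7],[0.0854,0,0,0,7],[0.0854,0,0,0,7],[0.0854,0,0,0,7],[0.0854,0,0,0,7],[0.0854,0,0,0,7],[0.0854,0,0,0,7]]'
python3 -c "
from station import bot;print(bot.get_obs()['q'])"
```

```text
t: 16.78
eef_pos: [0.4966, -0.1982, 0.4304]
tool_rot: [0.002, 0.995, -0.103, -0.001]
contact_force: [-0.2, -1.2, 0.1]
gripper_width: 1.002
grasp_force: 0.0
[ 0.42420078  0.23150015 -0.190738    1.84987354  0.05424045  1.06734335
 -1.56425917]
t: 17.37
eef_pos: [0.4992, -0.1895, 0.4305]
tool_rot: [0.0, 0.864, -0.503, -0.001]
contact_force: [1.0, 0.7, -0.5]
gripper_width: 1.001
grasp_force: 0.0
[ 0.31899962  0.22431065 -0.08561063  1.85713274  0.02169355  1.06324539
 -2.40104963]
```

```bash
python3 - <<'E'
from h import *
np.set_printoptions(precision=4,suppress=True)
I,D=bot.read_camera("wrist")
for n in ("ballast_slot","ballast_fin"):
    for d in bot.pinpoint(n,"wrist"):
        if d["score"]>.2: print(n,round(d["score"],2),np.round(d["at"]),at_depth("wrist",d["at"],D),at_z("wrist",d["at"],.0 if "slot" in n else .034))
m=(I[...,2].astype(int)-I[...,0]>60)
P=cloud("wrist",D,m);Q=P[(abs(P[:,0]-.484)<.04)&(abs(P[:,1]+.207)<.05)&(P[:,2]>.025)]
print("fin",len(Q),Q.mean(0),np.percentile(Q,2,0),np.percentile(Q,98,0)); T=Q[Q[:,2]>.042]; print("top",len(T),T.mean(0))
r=cv2.minAreaRect((T[:,:2]*1000).astype(np.float32));print(r)
P=cloud("wrist",D,np.ones(D.shape,bool));Q=P[(abs(P[:,0]-.49)<.06)&(P[:,1]>-.19)&(P[:,1]<-.08)&(P[:,2]>.008)&(P[:,2]<.025)]
r=cv2.minAreaRect((Q[:,:2]*1000).astype(np.float32));print(len(Q),r,cv2.boxPoints(r))
cv2.imwrite("pics/w.png",I)
E
```

```text
ballast_slot 0.92 [247. 177.] [ 0.4954 -0.1522  0.0008] [ 0.4953 -0.152   0.    ]
ballast_fin 0.75 [282. 147.] [ 0.4841 -0.2132  0.0475] [ 0.482  -0.2115  0.034 ]
ballast_fin 0.69 [153.  49.] [ 0.6429 -0.2338  0.0616] [ 0.6515 -0.2319  0.034 ]
fin 145 [ 0.4858 -0.208   0.0471] [ 0.4812 -0.2173  0.0444] [ 0.4904 -0.1985  0.0489]
top 145 [ 0.4858 -0.208   0.0471]
((485.6309509277344, -207.93601989746094), (19.954761505126953, 8.580968856811523), 79.29946899414062)
1327 ((494.8621520996094, -154.79901123046875), (72.14019012451172, 52.07845687866211), 81.07372283935547) [[ 463.5415 -186.3919]
 [ 514.9893 -194.4726]
 [ 526.1827 -123.2061]
 [ 474.735  -115.1254]]
```

View pics/w.png

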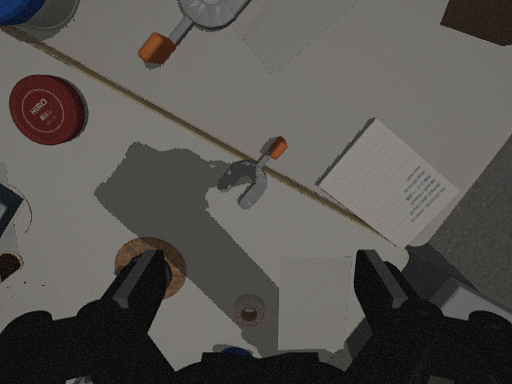

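The picture shows the small horseshoe at (242,180), fin at (278,147), heading about 80°. The tin is at (48,110) and the larger horseshoe is at the top.

```bash
python3 -m pendant '[[0.06,0,0,0,6],[0.06,0,0,0,6],[0.06,0,0,0,6],[0.06,0,0,0,6],[0.06,0,0,0,6],[0.06,0,0,0,4],[0.06,0,0,0,0]]'
cat > to.py <<'E'
from h import *
from scipy.spatial.transform import Rotation as R
import sys
o=bot.get_obs();w,x,y,z=o["tool_rot"];M=R.from_quat([x,y,z,w]).as_matrix()
t=np.array([float(a) for a in sys.argv[1:4]])
print("pose",np.round(o["eef_pos"],4),"toolx deg",np.round(np.rad2deg(np.arctan2(M[1,0],M[0,0])),2),"q",np.round(o["q"],2))
print("shift tool axes",np.round(M.T@(t-np.array(o["eef_pos"])),4))
E
python3 to.py .4856 -.208 .191
```

```text
t: 18.1
eef_pos: [0.4993, -0.1897, 0.4312]
tool_rot: [-0.0, -0.683, 0.731, 0.0]
contact_force: [-0.1, -0.8, -0.2]
gripper_width: 0.703
grasp_force: 0.0
pose [ 0.4993 -0.1897  0.4312] toolx deg -93.91 q [ 0.21  0.22  0.04  1.86 -0.01  1.06 -2.95]
shift tool axes [0.0192 0.0122 0.2403]
```

```bash
python3 -m pendant '[[0.06,0,0,0,-4],[0.06,0.018,0.014,0.03,0],[0.06,0,0,0.036,0],[0.06,0,0,0.036,0],[0.06,0,0,0.036,0],[0.06,0,0,0.036,0],[0.06,0,0,0,0]]'
python3 to.py .4856 -.208 .191
```

```text
t: 18.68
eef_pos: [0.4825, -0.2066, 0.2515]
tool_rot: [0.003, 0.708, -0.706, -0.005]
contact_force: [-0.9, 0.8, -0.3]
gripper_width: 0.7
grasp_force: 0.0
pose [ 0.4825 -0.2066  0.2515] toolx deg -89.89 q [ 0.27  0.44  0.02  2.04 -0.02  0.68 -2.84]
shift tool axes [ 0.0017 -0.0037  0.0604]
```

```bash
python3 -m pendant '[[0.06,0.001,-0.002,0.03,0],[0.06,0,0,0.03,0],[0.06,0,0,0,0],[0.05,0,0,0,0],[0.03,0,0,0,0],[0.015,0,0,0,0],[0.01,0,0,0,0],[0.006,0,0,0,0],[0.004,0,0,0,0],[0.004,0,0,0,0],[0.004,0,0,0,0]]' 40
python3 to.py .4856 -.208 .191
```

```text
t: 19.6
eef_pos: [0.4881, -0.2093, 0.1991]
tool_rot: [0.001, -0.706, 0.708, -0.001]
contact_force: [0.3, -1.4, 7.0]
gripper_width: 0.11
grasp_force: 43.1
pose [ 0.4881 -0.2093  0.1991] toolx deg -90.13 q [ 0.27  0.54  0.02  2.05 -0.02  0.56 -2.84]
shift tool axes [-0.0013  0.0025  0.0081]
```

The grip sits about 8 mm high on the fin. I'll regrip lower and harder, because the weight is held off-centre.

```bash
python3 -m pendant '[[0.02,0,0,0,0],[0.02,0,0,0,0],[0.02,0.001,0,0.008,0],[0.02,0,0,0,0],[0.006,0,0,0,0],[0.004,0,0,0,0],[0.003,0,0,0,0],[0.003,0,0,0,0],[0.003,0,0,0,0]]' 100
python3 to.py .4856 -.208 .191
python3 -m pendant '[[0.003,0,0,-0.02,0],[0.003,0,0,-0.03,0],[0.003,0,0,-0.03,0],[0.003,0,0,-0.03,0],[0.003,0,0,-0.02,0],[0.003,0,0,0,0],[0.003,0,0,0,0]]'
```

```text
t: 20.35
eef_pos: [0.4872, -0.2098, 0.1896]
tool_rot: [-0.0, -0.706, 0.708, 0.0]
contact_force: [-0.1, -0.7, -2.9]
gripper_width: 0.099
grasp_force: 97.3
pose [ 0.4872 -0.2098  0.1896] toolx deg -90.12 q [ 0.27  0.55  0.02  2.05 -0.02  0.54 -2.84]
shift tool axes [-0.0018  0.0016 -0.0014]
t: 20.93
eef_pos: [0.4874, -0.2099, 0.3206]
tool_rot: [0.001, -0.706, 0.708, -0.001]
contact_force: [0.3, 0.9, -2.5]
gripper_width: 0.096
grasp_force: 97.8
```

```bash
python3 -m pendant '[[0.003,0,0,-0.034,0],[0.003,0,0,-0.034,0],[0.003,0,0,-0.034,0],[0.003,0,0,0,-7],[0.003,0,0,0,-7],[0.003,0,0,0,-7],[0.003,0,0,0,-7],[0.003,0,0,0,-7],[0.003,0,0,0,-7],[0.003,0,0,0,-7],[0.003,0,0,0,-7],[0.003,0,0,0,-7]]'
python3 -m pendant '[[0.003,0,0,0,-7],[0.003,0,0,0,-7],[0.003,0,0,0,-7],[0.003,0,0,0,-7],[0.003,0,0,0,-7],[0.003,0,0,0,-7],[0.003,0,0,0,-7],[0.003,0,0,0,-7],[0.003,0,0,0,-7],[0.003,0,0,0,-7],[0.003,0,0,0,-7],[0.003,0,0,0,-7]]'
python3 -m pendant '[[0.003,0,0,0,-7],[0.003,0,0,0,-7],[0.003,0,0,0,-7],[0.003,0,0,0,0],[0.003,0,0,0,0]]'
python3 to.py .5675 .15 .42
```

```text
t: 21.93
eef_pos: [0.4869, -0.2096, 0.4193]
tool_rot: [-0.0, 0.973, -0.231, -0.002]
contact_force: [-0.5, 1.0, -1.6]
gripper_width: 0.1
grasp_force: 98.2
t: 22.93
eef_pos: [0.4868, -0.2097, 0.4193]
tool_rot: [-0.002, 0.878, 0.479, -0.001]
contact_force: [-0.5, 0.7, -2.2]
gripper_width: 0.102
grasp_force: 98.2
t: 23.35
eef_pos: [0.4869, -0.2098, 0.42]
tool_rot: [-0.002, 0.779, 0.627, -0.001]
contact_force: [-0.5, -0.4, -1.8]
gripper_width: 0.098
grasp_force: 98.1
pose [ 0.4869 -0.2098  0.42  ] toolx deg 77.66 q [ 0.6   0.25 -0.36  1.86  0.1   1.05 -0.02]
shift tool axes [3.687e-01 1.900e-03 3.000e-04]
```

```bash
python3 -m pendant '[[0.003,0.037,0,0,0],[0.003,0.037,0,0,0],[0.003,0.037,0,0,0],[0.003,0.037,0,0,0],[0.003,0.037,0,0,0],[0.003,0.037,0,0,0],[0.003,0.037,0,0,0],[0.003,0.037,0,0,0],[0.003,0.037,0,0,0],[0.003,0.036,0,0,0],[0.003,0,0,0,0],[0.003,0,0,0,0]]'
cat > wl.py <<'E'
from h import *
from scipy.spatial.transform import Rotation as R
np.set_printoptions(precision=4,suppress=True)
o=bot.get_obs();w,x,y,z=o["tool_rot"];M=R.from_quat([x,y,z,w]).as_matrix();e=np.array(o["eef_pos"])
print(o["t"],e,np.rad2deg(np.arctan2(M[1,0],M[0,0])))
# horseshoe cloud: expected around slot = TCP -.06 toolx, .19 below
c=e-M[:,0]*.052+np.array([0,0,-.185])
for cam in ("scene","top","wrist"):
    I,D=bot.read_camera(cam);P=cloud(cam,D,np.ones(D.shape,bool))
    L=(P-c)@M
    Q=P[(abs(L[:,0])<.048)&(abs(L[:,1])<.04)&(abs(L[:,2])<.03)]
    if len(Q)<60: print(cam,"few",len(Q));continue
    T=Q[Q[:,2]>np.percentile(Q[:,2],90)-.012] if cam!="x" else Q
    r=cv2.minAreaRect((T[:,:2]*1000).astype(np.float32))
    A=np.c_[T,np.ones(len(T))]; pl=np.linalg.lstsq(np.c_[(T[:,:2]-T[:,:2].mean(0))@M[:2,:2],np.ones(len(T))],T[:,2],rcond=None)[0]
    B=np.array(cv2.boxPoints(r))/1000
    print(cam,len(T),"rect",np.round(r[0],1),np.round(r[1],1),round(r[2],1),"slopes tool x,y deg",np.rad2deg(np.arctan(pl[:2])),"topz",pl[2])
    print("   toolframe extents x",np.round(np.percentile((T-e)@M[:,0],[1,99]),4),"y",np.round(np.percentile((T-e)@M[:,1],[1,99]),4))
    x_,y_=proj(cam,[c])[0].astype(int)
    cv2.imwrite(f"pics/w_{cam}.png",cv2.resize(I[max(0,y_-60):y_+60,max(0,x_-75):x_+75],None,fx=5,fy=5))
E
python3 wl.py
```

```text
t: 24.35
eef_pos: [0.5643, 0.154, 0.4207]
tool_rot: [-0.001, 0.777, 0.629, -0.0]
contact_force: [0.4, -0.3, -2.2]
gripper_width: 0.099
grasp_force: 98.1
24.35 [0.5643 0.154  0.4207] 77.98689240510289
scene 425 rect [549.5 108.6] [87.7 52.9] 80.3 slopes tool x,y deg [1.0108 2.8671] topz 0.24151361248720885
   toolframe extents x [-0.0893 -0.0049] y [-0.0294  0.0208]
top 65 rect [564.2  75.4] [33.5 16.4] 73.6 slopes tool x,y deg [0.9784 3.6825] topz 0.24697332354591764
   toolframe extents x [-0.0933 -0.0622] y [0.0083 0.0253]
wrist 753 rect [552.3  95.3] [33.7 19.7] 79.2 slopes tool x,y deg [7.0308 1.1248] topz 0.2455203470656928
   toolframe extents x [-0.0751 -0.044 ] y [-0.0087  0.0102]
```

The weight hangs level with its slot 60 mm ahead of the grip, as expected. I'll lower it beside the stand and then check alignment.

```bash
python3 -m pendant '[[0.003,-0.009,0.007,0,0],[0.003,0,0,0.034,0],[0.003,0,0,0.034,0],[0.003,0,0,0.034,0],[0.003,0,0,0.034,0],[0.003,0,0,0.034,0],[0.003,0,0,0.034,0],[0.003,0,0,0,0],[0.003,0,0,0,0]]'
python3 wl.py
python3 look.py 0.3 168.5 .163 '[.5455,.0314,.0044]'
python3 to.py .5694 .1439 .216
```

```text
t: 25.25
eef_pos: [0.5696, 0.1387, 0.2166]
tool_rot: [-0.0, 0.779, 0.628, -0.002]
contact_force: [1.7, 0.7, -1.2]
gripper_width: 0.098
grasp_force: 98.2
25.25 [0.5696 0.1387 0.2166] 77.74053097633784
scene 356 rect [556.9  91.8] [88.4 55.2] 74.7 slopes tool x,y deg [1.1765 0.8973] topz 0.039786623073536344
   toolframe extents x [-0.0904 -0.0044] y [-0.0286  0.0208]
top few 3
wrist 754 rect [559.6  85.5] [36.3 19.7] 78.4 slopes tool x,y deg [7.2666 2.0364] topz 0.04476789854068714
   toolframe extents x [-0.0672 -0.0369] y [-0.0075  0.0114]
25.4 [0.5711 0.1405 0.2203] [-0.2784 -0.077  -1.2994] 98.17012310028076 8.40875125052438
952 foot [0.5459 0.0318 0.0173] phi,lean deg [170.0317   0.0372] err 0.0014177404656505448 lowest z 0.017269290991679398
pose [0.571  0.1406 0.2203] toolx deg 77.83 q [-0.02  0.61 -0.44  1.88  0.37  0.73 -0.88]
shift tool axes [ 0.0028 -0.0023  0.0043]
```

View pics/w_scene.png

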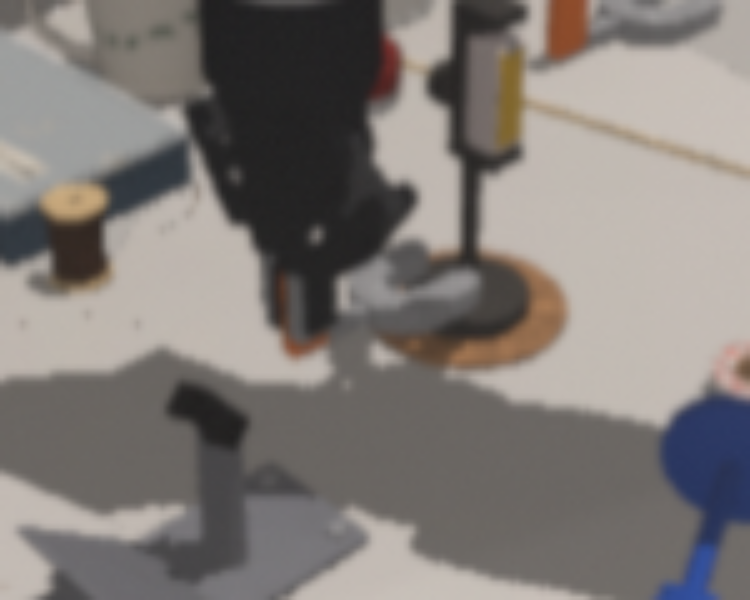

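```bash
cat > wf.py <<'E'
from h import *
from scipy.spatial.transform import Rotation as R
np.set_printoptions(precision=4,suppress=True)
o=bot.get_obs();w,x,y,z=o["tool_rot"];M=R.from_quat([x,y,z,w]).as_matrix();e=np.array(o["eef_pos"])
S=[];st=[]
for cam in ("scene","top"):
  for k in range(2):
    I,D=bot.read_camera(cam);P=cloud(cam,D,np.ones(D.shape,bool))
    L=(P-e)@M
    top=.1896-.014
    m=(L[:,0]>-.11)&(L[:,0]<-.03)&(abs(L[:,1])<.04)&(abs(L[:,2]-top)<.005)
    S.append(np.c_[L[m][:,:2],np.full(m.sum(),cam=="top")])
    if cam=="scene":
        q=P[(np.hypot(P[:,0]-.5455,P[:,1]-.0314)<.012)&(P[:,2]>.055)&(P[:,2]<.085)]; st.append(q)
S=np.vstack(S);print("pts",len(S),"top",S[:,2].sum())
def sd(p,L):
    c,s=np.cos(p[2]),np.sin(p[2])
    X=-(L[:,0]+.06)-p[0]; Y=L[:,1]-p[1]           # X along slot opening
    X,Y=c*X+s*Y,-s*X+c*Y
    r=np.hypot(X,Y);a=abs(Y)
    pr=np.maximum.reduce([9e-3-a,a-.026,X-.029,-X])
    ring=np.maximum.reduce([.009-r,r-.026,X])
    tail=np.maximum.reduce([a-.007,X,-.075-X])
    return np.minimum.reduce([pr,ring,tail])
f=lambda p:np.r_[np.maximum(sd(p,S[:,:2]),0),(np.array(p)-[0,0,0])*np.array([.05,.05,.01])]
b=min((least_squares(f,[a,bb,c],loss="soft_l1",f_scale=.001) for a in(-.003,.003) for bb in(-.004,0,.004) for c in (-.06,0,.06)),key=lambda r:r.cost)
print("slot offset (opening dir, tool y, yaw deg)",b.x[0],b.x[1],np.rad2deg(b.x[2]),b.cost)
slot=e+M[:,0]*(-.06-b.x[0])+M[:,1]*b.x[1]
q=np.vstack(st);cam=-np.array(bot.camera_model("scene")["R"]).T@np.array(bot.camera_model("scene")["t"]).ravel()
v=cam[:2]-q[:,:2].mean(0);v/=np.linalg.norm(v)
u=np.array([-v[1],v[0]]);lat=(q[:,:2]@u);near=(q[:,:2]@v).max()
stem=u*(lat.max()+lat.min())/2+v*(np.percentile(q[:,:2]@v,90)-.0047)
print("stem pts",len(q),"stem",stem,"width",np.ptp(lat))
d=np.r_[stem,0]-slot;print("slot",slot[:2],"need tool x,y",d@M[:,0],d@M[:,1])
E
python3 wf.py
```

```text
pts 527 top 0.0
slot offset (opening dir, tool y, yaw deg) 0.006202218677588139 -0.0033302254873075147 5.54420918209932 0.00024020649130531915
stem pts 91 stem [0.5447 0.0334] width 0.009553518830006325
slot [0.5538 0.0766] need tool x,y -0.044536660103862764 -0.0006416454221351913
```

```bash
cat > wi.py <<'E'
from h import *
from scipy.spatial.transform import Rotation as R
np.set_printoptions(precision=4,suppress=True)
o=bot.get_obs();w,x,y,z=o["tool_rot"];M=R.from_quat([x,y,z,w]).as_matrix();e=np.array(o["eef_pos"])
I,D=bot.read_camera("scene");g=I.astype(np.float32)
P0=proj("scene",[e-M[:,0]*.06+[0,0,-.18]])[0];ts=[d for d in bot.trace("ballast_slot","scene") if d["score"]>.2]
d=min(ts,key=lambda d:np.hypot(*(np.array(d["at"])-P0)));mk=d["mask"];print(d["score"],d["at"],P0,mk.sum())
# grid samples of plate volume (slot frame: X opening)
X,Y=np.meshgrid(np.arange(-.026,.0291,.0007),np.arange(-.026,.0261,.0007));X,Y=X.ravel(),Y.ravel();r=np.hypot(X,Y)
k=((X>0)&(abs(Y)>.009))|((X<=0)&(r>.009)&(r<.026));G=np.c_[X[k],Y[k]]
orange=(g[...,2]-g[...,0]>60)
def render(ax,yaw,dy=0):
    c,s=np.cos(yaw),np.sin(yaw);A=G+[.06+ax,0];A=A@np.array([[c,s],[-s,c]])
    im=np.zeros(mk.shape,np.uint8)
    for h in (.1896,.1826,.1756):
        W=e+np.outer(-A[:,0],M[:,0])+np.outer(A[:,1]+dy,M[:,1])+h*M[:,2]
        p=np.round(proj("scene",W)).astype(int);im[p[:,1],p[:,0]]=1
    return cv2.morphologyEx(im,cv2.MORPH_CLOSE,np.ones((2,2)))>0
res=[]
x0,y0=P0.astype(int)
for yaw in np.deg2rad(np.arange(-10,10.1,1)):
    for ax in np.arange(-.004,.0041,.002):
        m=render(ax,yaw); res.append(((m&mk).sum()/(m|mk).sum(),np.rad2deg(yaw),ax))
res.sort(reverse=True);print(np.array(res[:8]))
E
python3 wi.py
```

```text
0.92 [243.0, 234.5] [239.6589 232.7177] 366
[[0.7859 3.     0.004 ]
 [0.7841 2.     0.004 ]
 [0.7758 1.     0.002 ]
 [0.7755 4.     0.002 ]
 [0.7723 2.     0.002 ]
 [0.7684 3.     0.002 ]
 [0.7668 5.     0.004 ]
 [0.7644 1.     0.    ]]
```

Estimates put the slot within about 2 mm of the grip line, against ±4 mm of slack. I'll shift sideways by −2 mm and advance part of the way.

```bash
python3 -m pendant '[[0.003,0,-0.002,0.002,0],[0.003,-0.008,0,0,0],[0.003,-0.009,0,0,0],[0.003,-0.009,0,0,0],[0.003,-0.009,0,0,0],[0.003,0,0,0,0],[0.003,0,0,0,0]]'
python3 wf.py | tail -2
python3 - <<'E'
from h import *
I,D=bot.read_camera("scene");x,y=proj("scene",[[.5455,.05,.04]])[0].astype(int)
cv2.imwrite("pics/g.png",cv2.resize(I[y-40:y+30,x-50:x+50],None,fx=8,fy=8,interpolation=cv2.INTER_CUBIC))
E
python3 to.py .5455 .0314 .2
```

```text
t: 26.33
eef_pos: [0.5604, 0.1056, 0.2157]
tool_rot: [0.0, 0.778, 0.628, -0.0]
contact_force: [-0.5, -0.0, -2.4]
gripper_width: 0.096
grasp_force: 98.2
stem pts 44 stem [0.5447 0.033 ] width 0.009055807541333671
slot [0.5404 0.0481] need tool x,y -0.01373947742341305 0.0074329471599147426
pose [0.5605 0.1075 0.2158] toolx deg 77.92 q [ 0.04  0.59 -0.44  1.92  0.37  0.71 -0.83]
shift tool axes [-0.0776  0.0013  0.0158]
```

View pics/g.png

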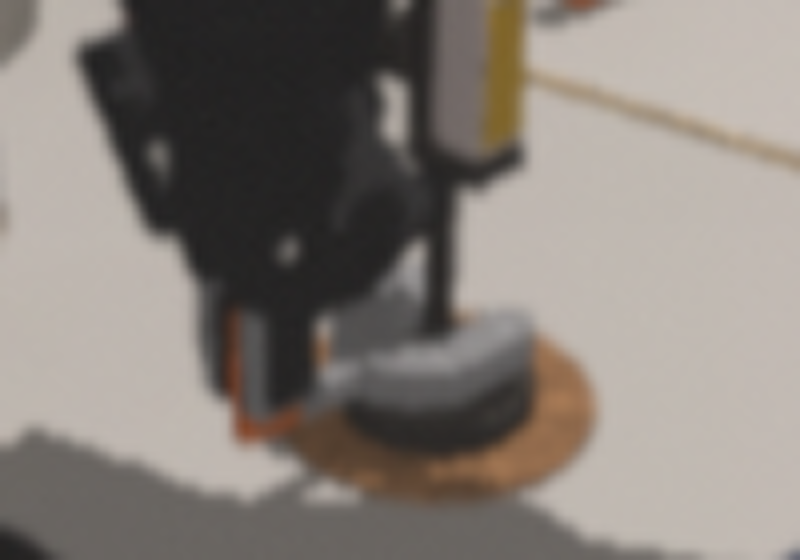

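The picture shows the stem (440,260) between the prongs, the far one at (400,300) and the near one at (500,340), with no contact force. I'll finish the slide.

```bash
python3 -m pendant '[[0.003,-0.006,0.001,0,0],[0.003,-0.006,0,0,0],[0.003,-0.005,0,0,0],[0.003,0,0,0,0],[0.003,0,0,0,0]]'
python3 look.py 0.3 168.5 .163 '[.5455,.0314,.0044]'
python3 to.py .5455 .0314 .206
```

```text
t: 27.0
eef_pos: [0.5578, 0.0893, 0.2157]
tool_rot: [0.0, 0.778, 0.628, -0.0]
contact_force: [0.4, 0.4, -2.1]
gripper_width: 0.095
grasp_force: 98.3
27.0 [0.5578 0.0893 0.2157] [ 0.445   0.4233 -2.0602] 98.25401186943054 8.07275849322874
846 foot [0.5442 0.0288 0.0207] phi,lean deg [168.2777  -0.4388] err 0.003053192962323122 lowest z 0.020461116803394044
pose [0.5578 0.0897 0.2157] toolx deg 77.84 q [ 0.07  0.59 -0.44  1.94  0.37  0.7  -0.81]
shift tool axes [-0.0596  0.0003  0.0097]
```

```bash
python3 -m pendant '[[0.003,0,0,0.003,0],[0.003,0,0,0.003,0],[0.003,0,0,0.002,0],[0.003,0,0,0,0],[0.003,0,0,0,0]]'
python3 -m pendant '[[0.003,0,0,0.0015,0],[0.003,0,0,0.001,0],[0.003,0,0,0,0],[0.003,0,0,0,0]]'
```

```text
t: 27.47
eef_pos: [0.5577, 0.0902, 0.2074]
tool_rot: [-0.0, 0.778, 0.629, -0.0]
contact_force: [-0.6, -0.6, -2.3]
gripper_width: 0.101
grasp_force: 98.3
t: 27.8
eef_pos: [0.5579, 0.0901, 0.2053]
tool_rot: [0.0, 0.778, 0.629, 0.0]
contact_force: [-0.2, -0.4, -1.8]
gripper_width: 0.095
grasp_force: 98.6
```

```bash
python3 -m pendant '[[0.003,0,0,0.001,0],[0.003,0,0,0.001,0],[0.003,0,0,0,0],[0.003,0,0,0,0]]'
python3 -m pendant '[[0.003,0,0,0.001,0],[0.003,0,0,0.001,0],[0.003,0,0,0,0],[0.003,0,0,0,0]]'
```

```text
t: 28.13
eef_pos: [0.5581, 0.0905, 0.2047]
tool_rot: [0.0, 0.778, 0.629, 0.0]
contact_force: [-3.5, 0.3, 13.0]
gripper_width: 0.103
grasp_force: 100.9
t: 28.47
eef_pos: [0.5582, 0.0913, 0.2036]
tool_rot: [0.0, 0.778, 0.629, 0.001]
contact_force: [-6.5, 2.2, 20.4]
gripper_width: 0.1
grasp_force: 102.6
```

Contact with the foot. I'll relieve the pressure, release gently, and back away from the stem.

```bash
python3 -m pendant '[[0.003,0,0,-0.001,0],[0.003,0,0,-0.0015,0],[0.003,0,0,0,0],[0.007,0,0,0,0],[0.0085,0,0,0,0],[0.0095,0,0,0,0],[0.011,0,0,0,0],[0.015,0,0,0,0],[0.022,0,0,0,0],[0.03,0,0,0,0],[0.03,0,0,0,0]]'
python3 - <<'E'
from h import *
I,D=bot.read_camera("scene");x,y=proj("scene",[[.5455,.05,.06]])[0].astype(int)
cv2.imwrite("pics/i.png",cv2.resize(I[y-45:y+35,x-50:x+50],None,fx=7,fy=7,interpolation=cv2.INTER_CUBIC))
E
```

```text
t: 29.38
eef_pos: [0.5578, 0.0899, 0.2035]
tool_rot: [-0.0, 0.778, 0.628, -0.0]
contact_force: [0.5, -0.8, -0.6]
gripper_width: 0.352
grasp_force: 0.0
```

View pics/i.png

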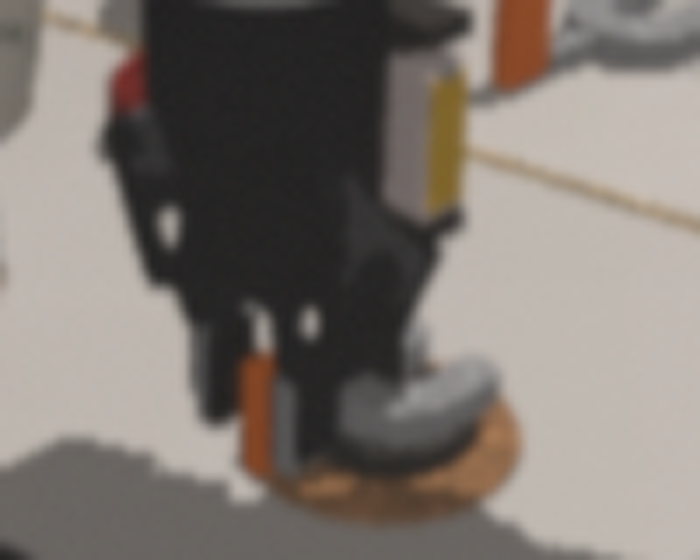

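The weight lies on the foot at (415,420), with the fin (255,415) free between the open fingers. Backing off and up.

```bash
python3 -m pendant '[[0.03,0.008,0,0,0],[0.03,0.016,0,0,0],[0.03,0.016,0,0,0],[0.03,0,0,-0.03,0],[0.03,0,0,-0.04,0],[0.03,0,0,-0.04,0],[0.03,0,0,-0.04,0],[0.03,0.03,0,0,0],[0.03,0.03,0,0,0],[0.03,0,0,0,0],[0.03,0,0,0,0],[0.03,0,0,0,0]]'
python3 - <<'E'
from h import *
np.set_printoptions(precision=4,suppress=True)
for cam in ("scene","top"):
    I,D=bot.read_camera(cam);P=cloud(cam,D,np.ones(D.shape,bool))
    q=P[(np.hypot(P[:,0]-.5455,P[:,1]-.0314)<.03)&(P[:,2]>.035)&(P[:,2]<.18)]
    for a,b in((.05,.085),(.1,.13),(.14,.175)):
        s=q[(q[:,2]>a)&(q[:,2]<b)]
        if len(s)>5:print(cam,a,len(s),np.percentile(s,5,0)[:2],np.percentile(s,95,0)[:2])
    L=P[(np.hypot(P[:,0]-.55,P[:,1]-.05)<.06)&(P[:,2]>.022)&(P[:,2]<.036)&(np.hypot(P[:,0]-.5455,P[:,1]-.0314)>.008)]
    pl=np.linalg.lstsq(np.c_[L[:,:2]-L[:,:2].mean(0),np.ones(len(L))],L[:,2],rcond=None)[0]
    print(cam,"weight top",len(L),np.median(L[:,2]),"tilt deg",np.rad2deg(np.arctan(pl[:2])),"xy",np.percentile(L,2,0)[:2],np.percentile(L,98,0)[:2])
    m=(I[...,2].astype(int)-I[...,0]>60);F=cloud(cam,D,m);F=F[(abs(F[:,0]-.558)<.03)&(abs(F[:,1]-.09)<.03)&(F[:,2]>.02)]
    print("fin",len(F),F.mean(0) if len(F) else "",F[:,2].max() if len(F) else "")
I,D=bot.read_camera("scene");x,y=proj("scene",[[.5455,.05,.08]])[0].astype(int)
cv2.imwrite("pics/j.png",cv2.resize(I[y-45:y+45,x-50:x+50],None,fx=6,fy=6,interpolation=cv2.INTER_CUBIC))
E
```

```text
t: 30.43
eef_pos: [0.5786, 0.1879, 0.3533]
tool_rot: [-0.0, 0.778, 0.629, -0.001]
contact_force: [0.7, -0.3, 0.3]
gripper_width: 0.348
grasp_force: 0.0
scene 0.05 54 [0.5396 0.0283] [0.5474 0.0353]
scene 0.1 192 [0.5209 0.0302] [0.5631 0.0439]
scene 0.14 237 [0.5208 0.0254] [0.5522 0.0438]
scene weight top 287 0.02929682904990863 tilt deg [ 0.7063 -0.372 ] xy [0.5147 0.0038] [0.5644 0.0956]
fin 133 [0.5531 0.0892 0.0443] 0.06545448027146247
top 0.1 16 [0.5225 0.0159] [0.5628 0.0417]
top 0.14 50 [0.5229 0.0219] [0.5515 0.0428]
top weight top 133 0.031141394479926136 tilt deg [-1.0066 -0.1302] xy [ 0.5156 -0.0001] [0.5645 0.0732]
fin 10 [0.5546 0.0828 0.0652] 0.06981303255046063
```

View pics/j.png

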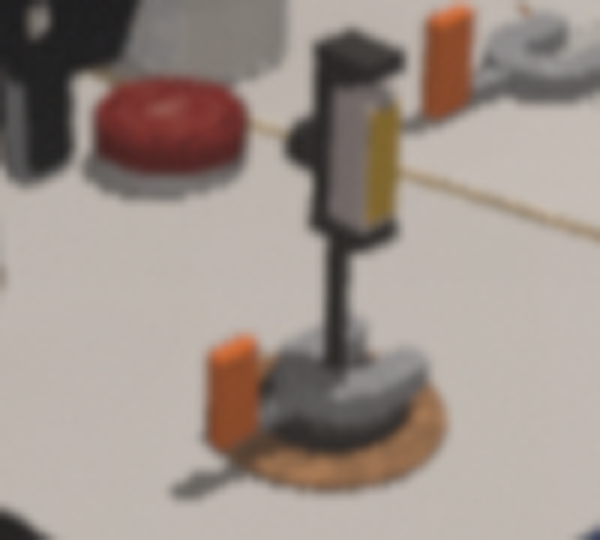

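The stand is upright on the cork. The weight lies flat on the foot, top at 30 mm as expected, with the stem in its slot, and the gripper is clear.

```bash
python3 -c "
from station import bot;print(bot.hand_in())"
```

```text
the job is handed in; nothing more can be done
None
```

The job is handed in: the stand stands by itself on the coaster, about 2 mm off centre, and the small horseshoe weight lies flat on its foot with the stem in the slot. `hand_in()` gave no verdict, and I didn't re-measure the bystanders' positions at the end.

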